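# Snap the two latches of the fittings case shut under the shelf

## Task

The lid of the aluminium fittings case is down but both of its front latches are still open. Reach in under the shelf, swing each latch down and press it in until it snaps into its spring catch and stays shut by itself; press gently, feeling for where it seats, do not knock against or force the case, and leave the other things on the table where they are.

Things in the scene. Friction and masses are not known exactly. Their poses are not given: they have to be found in the camera images.
- fittings_case: aluminium case 120 deep x 230 wide x 95 high (mm), fixed to the table, a plywood shelf with small stock over it (top of stock 250 above the table). Origin under the case's centre; front faces -x (at x = -60), +y is left as one looks at the front. Two steel latches hang on the lid's front edge at y = +70 (left) and -70 (right)
- shelf_edge (a point): middle of the lower front edge of the plywood shelf (250 mm wide), x = -103, z = 185 mm in the case's frame: 15 mm farther out than the latch hinges, so an upright gripper has no room before the latches; lean it back 25 to 45 degrees with the fingers pointing in under the shelf
- left_hinge (a point): middle of the left latch's hinge pin, which runs along the case's y; x = -88, y = +70, z = 90 mm in the case's frame. The latch is a steel flap 36 mm wide, 4 mm thick, reaching 63 mm from the pin, ending in a round cross bar 7 mm thick (the nose)
- left_latch (a joint): swing of the left latch: 0 rad = hanging plumb, 1.57 = sticking straight out level, more = pointing up. A light spring opens it: let go uncaught below 0.75 it flies open again. Caught, it rests by itself somewhere between -0.3 and 0.3, as its catch was screwed on at its own depth (to be felt)
- left_catch_base (a point): where the left latch's spring catch is fixed on the case's front (x = -60, z = 30 mm). A sprung tongue with a sloping front, before it by an unmeasured depth, resists the nose with some 5 to 7 N, then gives way and the nose drops in behind it against a rubber bumper that is hard after 2 mm
- right_hinge (a point): middle of the right latch's hinge pin, which runs along the case's y; x = -88, y = -70, z = 90 mm in the case's frame. The latch is a steel flap 36 mm wide, 4 mm thick, reaching 63 mm from the pin, ending in a round cross bar 7 mm thick (the nose)
- right_latch (a joint): swing of the right latch: 0 rad = hanging plumb, 1.57 = sticking straight out level, more = pointing up. A light spring opens it: let go uncaught below 0.75 it flies open again. Caught, it rests by itself somewhere between -0.3 and 0.3, as its catch was screwed on at its own depth (to be felt)
- right_catch_base (a point): where the right latch's spring catch is fixed on the case's front (x = -60, z = 30 mm). A sprung tongue with a sloping front, before it by an unmeasured depth, resists the nose with some 5 to 7 N, then gives way and the nose drops in behind it against a rubber bumper that is hard after 2 mm
- stud_finder: clear acrylic stud finder, a flat block 120 x 58 x 26 mm lying on the table; origin under its centre, x along its length
- mug: white ceramic mug, 82 mm across, 95 mm high, wooden dowels standing in it up to 145 mm; origin under its centre
- mallet: rubber mallet lying on its side: blue head 60 mm thick and 90 mm long, wooden handle 200 mm; origin on the table, handle along -x, head centre 70 mm along +x
- screwdriver: chrome ratchet screwdriver lying down, 210 mm long, 28 mm thick; origin on the table near its middle, blade towards +x
- shelf_pin0: small nickel shelf pin lying on the table, about 36 x 16 x 16 mm; origin under its flange
- shelf_pin1: small nickel shelf pin lying on the table, about 36 x 16 x 16 mm; origin under its flange
- shelf_pin2: small nickel shelf pin lying on the table, about 36 x 16 x 16 mm; origin under its flange
- shelf_pin3: small nickel shelf pin lying on the table, about 36 x 16 x 16 mm; origin under its flange

How it is judged:
At the end, for the whole second after the job is handed in: both latches, let go, stay held in their catches: each swing reads below 0.36 rad and is at rest (an uncaught latch springs open to more than 0.7 rad) (value of joint each of left_latch, right_latch below 0.36 rad and velocity of joint left_latch between -0.1 and 0.1 rad/s and velocity of joint right_latch between -0.1 and 0.1 rad/s); the robot touches nothing.
It fails at once if the robot presses or knocks the case, its latches or its shelf with more than 30 N (contact force between any of the fingers, the arm and fittings_case above 30 N).
It fails at once if one of the other things on the table is moved by more than 20 mm (distance of any of stud_finder, mug, mallet, screwdriver, shelf_pin0, shelf_pin1, shelf_pin2, shelf_pin3 from where it was at the start of the episode above 0.02 m).
It fails at once if the mug is tipped by more than 0.35 rad (angle between mug's own z axis and vertical above 0.35 rad).
It also fails if it takes over 54 s, if anything falls off the work surface, if the arm or the gripper's body presses on something with over 40 N, if the wrist force passes 120 N, or if a joint passes its speed limit or range.

## Robot

A 6-joint arm with a two-finger parallel gripper is mounted at the origin on the work surface. World frame = base frame: x ahead of the robot, y to its left, z up, the work surface at z = 0. Lengths are in m, angles in rad, forces in N, time in s.
With the tool pointing down it reaches from about 0.35 to 1 m from the base axis. Payload 7.1 kg.
Tool frame: the origin (TCP) lies between the finger pads; the fingertips stand 22 mm ahead of it and the grasp point (between the pads) lies 3 mm ahead of it; z points along the fingers, y is the line along which they close (so a half turn about z gives the same grasp; the last joint's range is limited). The gripper opens to 85 mm and grips with 20 to 120 N. Pads are 22 mm wide; open, the fingers measure 114 mm over their backs; the gripper's body (76 mm by 85 mm) begins 54 mm behind the grasp point. The pads swing forward as they close: fully open they stand 13 mm farther back than shut.
Start: joints at [-1.212, 0.423, 1.63, -0, 1.089, -0.019], TCP at [0.231, -0.581, 0.253] pointing down, gripper open.
Joint ranges: [-3, 3], [-0.9, 2.11], [0.09, 2.58], [-1.31, 4.45], [0.11, 2.69], [-2.54, 2.54]. Speed limits (rad/s): [2.39, 2.39, 3.01, 3.14, 3.14, 3.14].

## Interface

Orientations are given as a rotation vector (axis times angle).
In Python, from rig import manip gives the robot as it stands. The module is installed in compiled form; this text tells all that it offers. Calls block until the motion is done:
- manip.move_to(position, orientation): joint-space move of the TCP to a pose.
- manip.servo_line(position, orientation=None, rate=0.15): straight line of the TCP; orientation=None keeps the orientation; rate is the mean speed in m/s.
- manip.set_joints(angles): joint-space move.
- manip.command_gripper(opening, f_grip=None): finger opening in m; f_grip is the grip in N (None keeps the last); returns when the fingers have stopped.
- manip.hold(seconds).
- manip.solve_ik(position, orientation): joint angles nearest the present ones, or None.
- manip.camera(name): name is "side" or "top" or "wrist"; returns a dict with "image" (420x560x3 uint8, red, green, blue), "fx", "fy", "cx", "cy" (pixels), "k1" (the pictures are not rectified: a ray, as slopes to the right and down, at radius r is drawn at 1 + k1 r^2 times it, then the intrinsics apply), "cam_to_world" (4x4, takes a point from camera to world coordinates); the wrist camera has in their place "mount" (4x4, takes a point from camera to tool coordinates, whose origin is the TCP and whose axes are the flange's). Camera axes: x right, y down, z forward; pixel columns grow to the right and rows downward; lengths in m; the calibration is good to about 2 mm. A picture is of the moment at which its call begins: read the wrist's pose just before it. There is no depth.
A pose or a line that the arm cannot do raises manip.IKError and nothing moves.
- manip.sign_off(): hands the job in; it is judged then, once.
Readings, each from a call of its own:
- manip.get_time(): time.
- manip.get_joint_positions(): joint angles.
- manip.get_joint_vel(): joint speeds.
- manip.get_tau(): joint torques, N m.
- manip.get_position(): TCP position.
- manip.get_ee_rot(): TCP orientation.
- manip.get_contact_force(): force on the tool from outside, world axes, zero at the start.
- manip.get_torque(): the same for the moment, N m.
- manip.get_width(): finger opening in m.
- manip.get_grip_force(): force on a finger pad.
Only numpy, scipy, OpenCV 4.12 (cv2) and the standard library are available. Lean on these libraries where they do the work, as an engineer would, in place of code of your own. Each camera call takes 0.05 s, during which the arm holds its last target. There are 200 camera calls.

## Working session

There is one attempt and no reset: what is moved stays moved. The work goes in short steps, each a Python script; the robot and the scene stay as the last script left them, time stands still between calls to the robot, and variables do not carry over. Pictures are saved under pics/ and viewed, at most 10 in all, crops included, and the job is handed in when it is done.

```bash
mkdir -p pics
python3 - <<'E'
from rig import manip
import cv2,numpy as np,pickle
d={}
for n in("side","top","wrist"):
    p=(manip.get_position(),manip.get_ee_rot())
    c=manip.camera(n); d[n]=(c,p); cv2.imwrite(f"pics/{n}0.png",c["image"][:,:,::-1])
    print(n,c["fx"],c["cx"],c["cy"],c["k1"],np.round(c.get("cam_to_world",c.get("mount")),3).tolist())
pickle.dump(d,open("d0.pkl","wb"))
print(manip.get_time(),manip.get_ee_rot(),manip.get_contact_force())
E
```

```text
side 409.28865399667853 283.7062782641078 210.27182755245835 0.016403292835857206 [[0.848, -0.363, 0.385, 0.298], [-0.53, -0.573, 0.626, -0.605], [-0.007, -0.735, -0.678, 0.664], [0.0, 0.0, 0.0, 1.0]]
top 428.3193158232528 276.9103865527991 208.46042992018198 -0.13203974628590653 [[-0.021, -0.998, 0.056, 0.531], [-0.999, 0.022, 0.023, -0.11], [-0.024, -0.056, -0.998, 1.028], [0.0, 0.0, 0.0, 1.0]]
wrist 354.2175803957439 280.98282683319474 214.44652666812496 -0.010494670749493477 [[-0.0, -0.959, -0.284, 0.072], [1.0, -0.0, -0.0, -0.0], [0.0, -0.284, 0.959, -0.122], [0.0, 0.0, 0.0, 1.0]]
0.15 [-3.08456643e+00 -5.89745279e-01  3.32630140e-04] [-0.13128902  0.7548038   0.73499628]
```

View pics/side0.png

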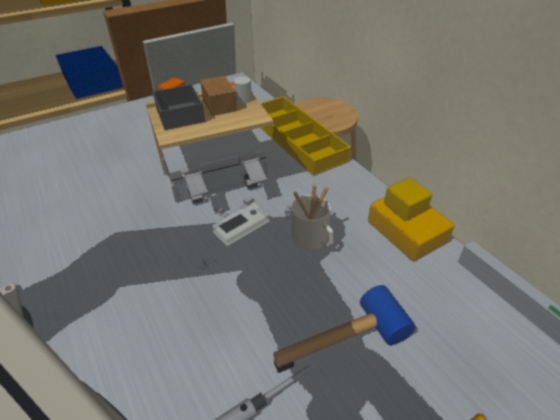

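View pics/top0.png

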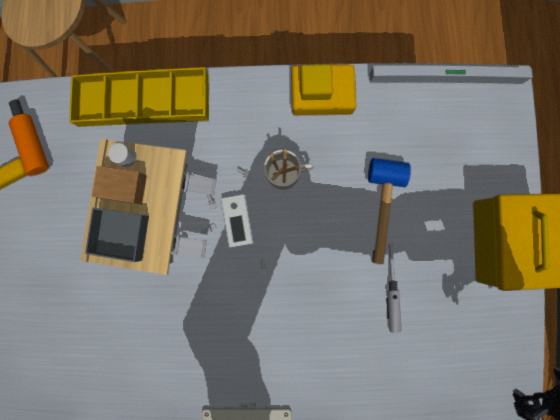

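The side view shows the case with both latches open at about (197,185) and (254,172), the shelf edge from (165,145) to (272,122), and the stud finder at (241,222). In the top view the shelf's front edge runs (186,148)–(168,274), the latches are at (202,185) and (190,245), the stud finder is at (237,220) and the mug at (282,168).

Run:
```python
import cv2
a=cv2.imread("pics/top0.png")[130:285,75:275];b=cv2.imread("pics/side0.png")[90:240,140:340]
cv2.imwrite("pics/topc.png",cv2.resize(a,None,fx=3.8,fy=3.8,interpolation=cv2.INTER_CUBIC))
cv2.imwrite("pics/sidec.png",cv2.resize(b,None,fx=4,fy=4,interpolation=cv2.INTER_CUBIC))
```

```text
(no output)
```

View pics/topc.png

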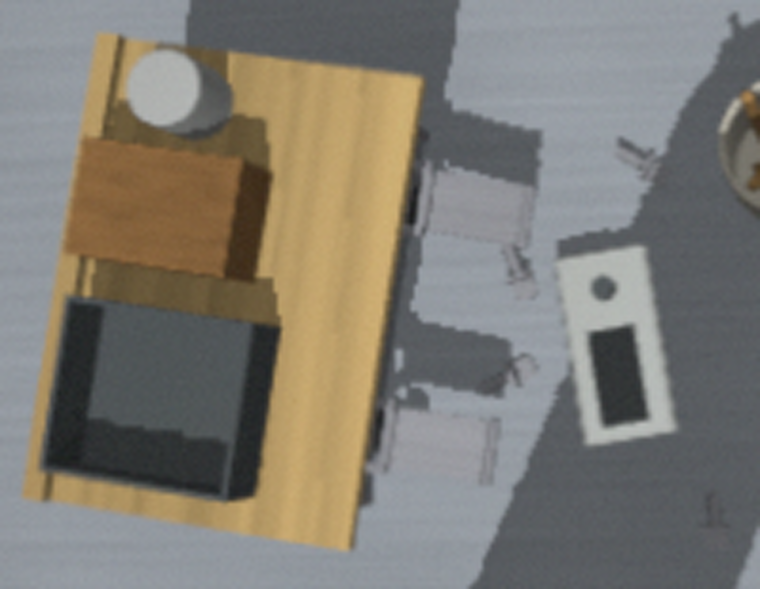

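View pics/sidec.png

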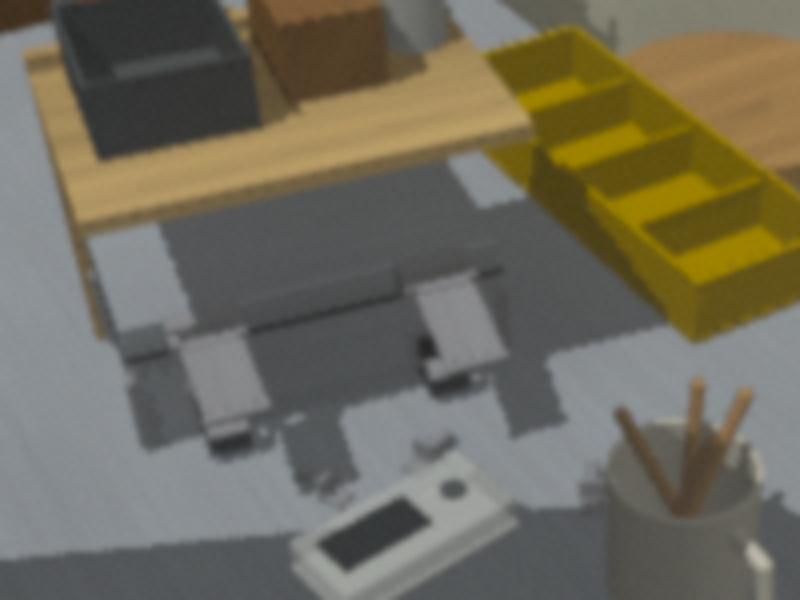

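The top crop (3.8x, offset 75,130) shows the hinges at about (423,203) right and (383,438) left, and the nose bars at (530,215) and (490,450). The side crop (4x, offset 140,90) shows the hinges at (209,338) left and (444,280) right, the noses at (238,415) and (480,362), and the shelf's lower front corners at (85,228) and (533,138).

```bash
cat > h.py <<'E'
import numpy as np,pickle,cv2
def ray(c,uv,T=None):
    T=c["cam_to_world"] if T is None else T
    K=np.array([[c["fx"],0,c["cx"]],[0,c["fy"],c["cy"]],[0,0,1.]])
    p=cv2.undistortPoints(np.array([[uv]],float),K,np.array([c["k1"],0,0,0.]))[0,0]
    d=T[:3,:3]@np.r_[p,1]; return T[:3,3],d/np.linalg.norm(d)
def plane(c,uv,z,T=None):
    o,d=ray(c,uv,T); return o+d*(z-o[2])/d[2]
def tri(r):
    A=np.vstack([np.eye(3)-np.outer(d,d) for o,d in r]);b=np.hstack([(np.eye(3)-np.outer(d,d))@o for o,d in r])
    x=np.linalg.lstsq(A,b,rcond=None)[0]
    return x,[np.linalg.norm(np.cross(x-o,d)) for o,d in r]
E
python3 - <<'E'
from h import *
np.set_printoptions(precision=4,suppress=True)
D=pickle.load(open("d0.pkl","rb"));t=D["top"][0];s=D["side"][0]
T=lambda u,v:(75+u/3.8,130+v/3.8); S=lambda u,v:(140+u/4,90+v/4)
P={"Lh":((383,438),(209,338)),"Rh":((423,203),(444,280)),"Ln":((490,450),(238,415)),"Rn":((532,215),(480,362)),"shA":((422,77),(530,128)),"shB":((352,549),(83,218))}
for k,(a,b) in P.items():
    print(k,*tri([ray(t,T(*a)),ray(s,S(*b))]),"top",plane(t,T(*a),.09)[:2],"side",plane(s,S(*b),.09)[:2])
for k,(a,b) in {"shA":((422,77),(533,138)),"shB":((352,549),(85,228))}.items():
    print(k,plane(t,T(*a),.197),plane(s,S(*b),.185))
for u in [(602,345),(555,255),(675,430),(640,245),(585,445)]: print("stud",plane(t,T(*u),.026))
print("mug",plane(t,(282,168),.095),"dowels top",[plane(t,u,.145) for u in((292,155),(275,175))])
print("pins",[plane(t,T(*u),.008)[:2] for u in((518,270),(515,372),(637,157),(714,510))])
E
```

```text
Lh [0.5086 0.1361 0.093 ] [np.float64(0.0015072337244505607), np.float64(0.001507233724450716)] top [0.5072 0.1374] side [0.5111 0.1392]
Rh [0.6456 0.1099 0.0962] [np.float64(0.0024373097041355788), np.float64(0.0024373097041353172)] top [0.6442 0.1124] side [0.6516 0.1166]
Ln [0.4996 0.0754 0.0832] [np.float64(0.0006197083176861815), np.float64(0.0006197083176861811)] top [0.4993 0.0743] side [0.4978 0.0672]
Rn [0.6371 0.0495 0.0788] [np.float64(0.0005029350558265739), np.float64(0.0005029350558258383)] top [0.6354 0.0479] side [0.6311 0.0369]
shA [0.6982 0.0887 0.1919] [np.float64(0.0003902899882386753), np.float64(0.0003902899882382408)] top [0.719  0.1128] side [0.7842 0.2386]
shB [0.4542 0.1254 0.1993] [np.float64(0.0012300054530407633), np.float64(0.0012300054530409346)] top [0.4427 0.1569] side [0.4923 0.2961]
shA [0.6976 0.0874 0.197 ] [0.6996 0.0889 0.185 ]
shB [0.4528 0.1265 0.197 ] [0.4578 0.1376 0.185 ]
stud [0.5607 0.016  0.026 ]
stud [0.6172 0.0445 0.026 ]
stud [ 0.5074 -0.0283  0.026 ]
stud [ 0.6222 -0.0086  0.026 ]
stud [0.4992 0.0276 0.026 ]
mug [ 0.6723 -0.1014  0.095 ] dowels top [array([ 0.6916, -0.1233,  0.145 ]), array([ 0.6504, -0.087 ,  0.145 ])]
pins [array([0.6098, 0.071 ]), array([0.5453, 0.0737]), array([ 0.6798, -0.0057]), array([ 0.4566, -0.0503])]
```

```bash
cat >> h.py <<'E'
from scipy.spatial.transform import Rotation as R
A=np.radians(-10.2); LAT=np.array([np.cos(A),np.sin(A),0])   # case -y
IN=np.array([-np.sin(A),np.cos(A),0]); OUT=-IN; UP=np.array([0,0,1.])
M=np.array([.577,.1245,.09]); H={"L":M-.07*LAT,"R":M+.07*LAT}
LEAN=np.radians(33); ZT=IN*np.sin(LEAN)-UP*np.cos(LEAN); XI=IN*np.cos(LEAN)+UP*np.sin(LEAN)
def rot(sgn): # tool x = -LAT (sgn 1) or +LAT (-1)
    x=-LAT*sgn; return R.from_matrix(np.c_[x,np.cross(ZT,x),ZT]).as_rotvec()
def tcp(side,th,r=.048,d=.0145,gap=.0,lat=0.):
    u=OUT*np.sin(th)-UP*np.cos(th); n=OUT*np.cos(th)+UP*np.sin(th)
    tip=H[side]+r*u+n*(.002+gap+d*abs(XI@n))+lat*LAT
    return tip-.022*ZT
E
python3 - <<'E'
from h import *; from rig import manip
np.set_printoptions(precision=3,suppress=True)
for s in(1,-1):
  for k in"LR":
    for th in(1.9,0,-.3):
      print(s,k,th,tcp(k,th),manip.solve_ik(tcp(k,th),rot(s)))
    print(s,k,"hi",manip.solve_ik(tcp(k,1.9)+.06*OUT+.1*UP,rot(s)))
print([np.round(manip.get_contact_force(),2) for _ in range(4)], manip.get_time())
E
```

```text
1 L 1.9 [0.499 0.085 0.137] [-0.162  0.481  2.048  0.853  0.808 -2.221]
1 L 0 [0.503 0.111 0.06 ] [-0.105  0.639  2.05   1.024  0.689 -2.387]
1 L -0.3 [0.506 0.124 0.058] [-0.078  0.645  2.047  1.044  0.678 -2.381]
1 L hi [-0.287  0.299  1.997  0.682  1.033 -2.095]
1 R 1.9 [0.636 0.06  0.137] [-0.165  0.624  1.735  0.749  0.928 -2.064]
1 R 0 [0.641 0.086 0.06 ] [-0.122  0.747  1.737  0.839  0.819 -2.154]
1 R -0.3 [0.644 0.099 0.058] [-0.101  0.752  1.735  0.85   0.808 -2.144]
1 R hi [-0.263  0.485  1.692  0.649  1.115 -1.994]
-1 L 1.9 [0.499 0.085 0.137] [-0.162  0.481  2.048  0.853  0.808  0.921]
-1 L 0 [0.503 0.111 0.06 ] [-0.105  0.639  2.05   1.024  0.689  0.755]
-1 L -0.3 [0.506 0.124 0.058] [-0.078  0.645  2.047  1.044  0.678  0.761]
-1 L hi [-0.287  0.299  1.997  0.682  1.033  1.046]
-1 R 1.9 [0.636 0.06  0.137] [-0.165  0.624  1.735  0.749  0.928  1.078]
-1 R 0 [0.641 0.086 0.06 ] [-0.122  0.747  1.737  0.839  0.819  0.988]
-1 R -0.3 [0.644 0.099 0.058] [-0.101  0.752  1.735  0.85   0.808  0.997]
-1 R hi [-0.263  0.485  1.692  0.649  1.115  1.148]
[array([-0.13,  0.75,  0.73]), array([-0.13,  0.75,  0.73]), array([-0.13,  0.75,  0.73]), array([-0.13,  0.75,  0.73])] 0.15
```

Run:
```python
from h import *; from rig import manip
manip.command_gripper(0.0)
manip.move_to(tcp("L",1.9)+.06*OUT+.1*UP,rot(1))
manip.hold(.2); print(manip.get_time(),manip.get_contact_force(),manip.get_width())
manip.servo_line(tcp("L",1.9,gap=.01),rot(1),rate=.12)
manip.hold(.2); print(manip.get_time(),manip.get_contact_force(),manip.get_position()-tcp("L",1.9,gap=.01))
a=manip.camera("side")["image"][90:240,140:340,::-1]
b=manip.camera("wrist")["image"][:,:,::-1]
v=np.hstack([cv2.resize(a,(480,360),interpolation=cv2.INTER_CUBIC),cv2.resize(b,(480,360))])
cv2.imwrite("pics/p1.png",cv2.resize(v,(800,300)))
```

```text
3.4667 [-0.93629713  0.6067197   0.51380793] -0.00029060939654756523
4.7333 [ 1.2992019  -0.30778958 -0.47475517] [ 0.00033599 -0.00034421  0.00053851]
```

View pics/p1.png

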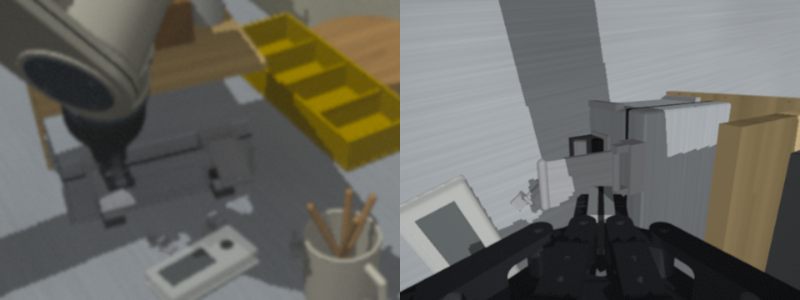

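The side crop shows the tool under the shelf's edge above the left latch. In the wrist picture the fingertips (600,200) are over the left flap, between the nose (545,180) and the hinge (635,165).

```bash
cat >> h.py <<'E'
def sweep(m,side,t0,t1,step,rate,lim,gap=0.,r=.048,bias=None,drop=None):
    """lower the virtual swing; log force along the push normal; stop at lim"""
    log=[];pk=0;th=t0
    while th>t1-1e-9:
        m.servo_line(tcp(side,th,gap=gap,r=r),rot(1),rate=rate)
        n=OUT*np.cos(th)+UP*np.sin(th); F=np.array(m.get_contact_force())
        if bias is not None:F=F-bias
        f=F@n; log.append((round(th,3),round(f,1),round(np.linalg.norm(F),1)))
        pk=max(pk,f)
        if f>lim or np.linalg.norm(F)>lim+4: print("LIM");break
        if drop and pk>4 and f<pk-drop: print("DROP");break
        th-=step
    print("t",round(m.get_time(),2)," ".join(f"{a}:{b}/{c}" for a,b,c in log)); return th
E
python3 - <<'E'
from h import *; from rig import manip
b=np.mean([(manip.hold(.03),manip.get_contact_force())[1] for _ in range(8)],0); print(b); np.save("b.npy",b)
th=sweep(manip,"L",1.85,.65,.05,.05,8,bias=b)
E
```

```text
[-0.07461466  0.23124762 -0.02212724]
t 11.51 1.85:0.3/0.6 1.8:0.2/0.4 1.75:-0.2/0.9 1.7:0.2/1.5 1.65:-0.1/0.5 1.6:-0.9/1.2 1.55:-1.1/1.2 1.5:0.3/0.4 1.45:0.4/1.0 1.4:-0.0/1.3 1.35:0.9/1.2 1.3:-1.1/1.4 1.25:0.9/1.1 1.2:-0.4/0.9 1.15:-0.3/0.7 1.1:0.7/0.7 1.05:0.1/0.5 1.0:0.3/1.0 0.95:-1.3/1.4 0.9:1.4/1.4 0.85:-0.4/1.1 0.8:0.2/1.5 0.75:0.5/0.8 0.7:0.0/0.5 0.65:1.2/1.5
```

Run:
```python
from h import *; from rig import manip
a=manip.camera("side")["image"][140:240,140:290,::-1]
b=manip.camera("wrist")["image"][80:330,130:480,::-1]
v=np.hstack([cv2.resize(a,(400,300),interpolation=cv2.INTER_CUBIC),cv2.resize(b,(400,300))])
cv2.imwrite("pics/p2.png",v)
```

```text
(no output)
```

View pics/p2.png

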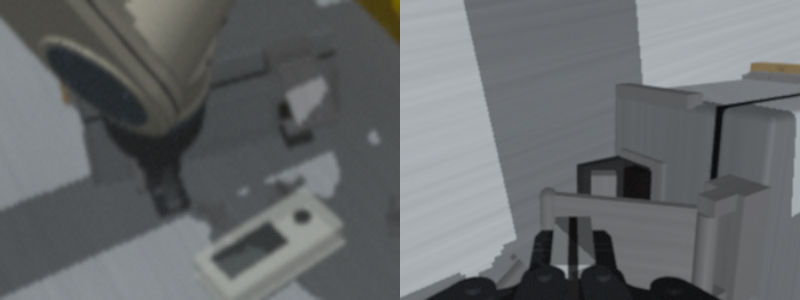

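The wrist view shows the flap swung down with the fingers, its nose at (548,205), its hinge at (705,205) and the catch ahead at (610,185). Contact is good, so I'll press on gently.

Run:
```python
from h import *; from rig import manip
b=np.load("b.npy")
th=sweep(manip,"L",.6,.4,.05,.05,9,bias=b)
th=sweep(manip,"L",.375,-.4,.022,.03,13,bias=b,drop=4.5)
```

```text
t 12.86 0.6:0.8/0.9 0.55:0.4/1.1 0.5:0.2/0.4 0.45:-0.0/0.7 0.4:-0.1/0.5
DROP
t 20.36 0.375:0.0/1.0 0.353:1.3/1.3 0.331:1.1/1.5 0.309:0.7/1.3 0.287:0.8/1.6 0.265:0.6/1.3 0.243:1.1/1.6 0.221:1.2/1.4 0.199:0.1/0.7 0.177:0.7/0.9 0.155:0.0/0.8 0.133:0.1/0.6 0.111:0.9/1.4 0.089:1.1/1.3 0.067:0.6/1.5 0.045:0.3/0.9 0.023:0.0/1.0 0.001:1.2/1.8 -0.021:0.8/1.3 -0.043:1.2/1.9 -0.065:1.1/2.3 -0.087:0.9/1.6 -0.109:1.7/2.1 -0.131:0.9/1.7 -0.153:3.3/5.5 -0.175:6.2/7.8 -0.197:7.0/9.3 -0.219:7.5/10.5 -0.241:8.5/11.6 -0.263:2.8/3.9
```

Run:
```python
from h import *; from rig import manip
b=np.load("b.npy")
sweep(manip,"L",-.275,-.32,.015,.03,6,bias=b)
manip.servo_line(tcp("L",-.2)+.05*OUT+.02*UP,rot(1),rate=.12)
manip.servo_line(tcp("L",1.9)+.03*OUT+.06*UP,rot(1),rate=.2)
manip.servo_line(tcp("R",1.9)+.03*OUT+.06*UP,rot(1),rate=.25)
manip.servo_line(tcp("R",1.5,gap=.006),rot(1),rate=.15)
print(manip.get_time(),manip.get_contact_force())
a=manip.camera("side")["image"][140:240,140:290,::-1]
b=manip.camera("wrist")["image"][:,:,::-1]
v=np.hstack([cv2.resize(a,(400,300),interpolation=cv2.INTER_CUBIC),cv2.resize(b,(400,300))])
cv2.imwrite("pics/p3.png",v)
```

```text
t 21.36 -0.275:0.5/1.6 -0.29:0.3/0.8 -0.305:1.3/1.6 -0.32:1.0/1.6
24.1417 [ 0.53707749 -0.48042844  0.19326705]
```

View pics/p3.png

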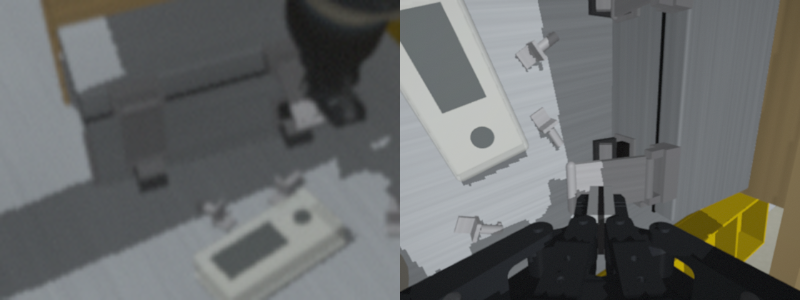

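The left latch hangs shut by itself (side crop (140,125)–(150,175)). The tool stands over the right latch, with the flap at (570–650,155–200) in the wrist picture and the tips at (600,198). I'll check the lateral alignment by projecting the expected flap.

Run:
```python
from h import *
c=pickle.load(open("d0.pkl","rb"))["wrist"][0]
T=np.eye(4);T[:3,:3]=R.from_rotvec(rot(1)).as_matrix();T[:3,3]=tcp("R",1.5,gap=.006);C=np.linalg.inv(T@c["mount"])
def px(P):
    p=C[:3,:3]@P+C[:3,3];p/=p[2];return 400+(c["cx"]+c["fx"]*p[0])*400/560,(c["cy"]+c["fy"]*p[1])*300/420
for th in(1.2,1.4):
  for l in(-.018,.018):
    print(th,l,[np.round(px(H["R"]+r*(OUT*np.sin(th)-UP*np.cos(th))+l*LAT)) for r in(0,.06)])
```

```text
1.2 -0.018 [array([648., 154.]), array([567., 159.])]
1.2 0.018 [array([645., 198.]), array([569., 206.])]
1.4 -0.018 [array([648., 154.]), array([570., 165.])]
1.4 0.018 [array([645., 198.]), array([572., 214.])]
```

Run:
```python
from h import *; from rig import manip
b=np.load("b.npy")
th=sweep(manip,"R",1.4,.4,.1,.08,8,bias=b)
if th<.45:
    th=sweep(manip,"R",.375,-.4,.022,.03,13,bias=b,drop=4.5)
```

```text
t 27.04 1.4:-0.7/0.9 1.3:-0.5/0.7 1.2:-0.1/0.8 1.1:-0.5/0.9 1.0:0.1/1.4 0.9:-0.8/0.8 0.8:0.2/0.8 0.7:0.4/0.8 0.6:-0.1/0.7 0.5:0.8/0.8 0.4:0.6/0.7
DROP
t 35.54 0.375:-0.1/1.4 0.353:0.7/1.1 0.331:1.1/2.4 0.309:0.2/0.7 0.287:1.8/1.9 0.265:0.9/1.4 0.243:0.6/0.8 0.221:1.2/1.9 0.199:1.2/1.5 0.177:0.3/0.6 0.155:0.3/1.1 0.133:1.4/1.4 0.111:1.2/1.7 0.089:0.6/1.0 0.067:0.8/1.0 0.045:1.3/1.3 0.023:1.6/1.9 0.001:0.5/1.2 -0.021:0.3/1.0 -0.043:0.2/0.5 -0.065:0.6/1.5 -0.087:1.5/1.8 -0.109:1.0/1.3 -0.131:-0.4/2.0 -0.153:0.9/1.6 -0.175:1.3/1.4 -0.197:1.0/1.6 -0.219:3.3/4.6 -0.241:4.5/7.4 -0.263:6.6/10.1 -0.285:7.5/11.4 -0.307:6.9/10.6 -0.329:3.1/4.7 -0.351:0.5/0.8
```

Snapped too. I'll press lightly once more, retreat clear and check.

Run:
```python
from h import *; from rig import manip
b=np.load("b.npy")
sweep(manip,"R",-.365,-.4,.015,.03,6,bias=b)
manip.servo_line(tcp("R",-.2)+.045*OUT+.025*UP,rot(1),rate=.12)
manip.servo_line(tcp("R",1.9)+.03*OUT+.08*UP,rot(1),rate=.2)
manip.servo_line(tcp("L",1.9)+.10*OUT+.12*UP-.12*LAT,rot(1),rate=.3)
manip.hold(.3)
print(manip.get_time(),manip.get_contact_force())
a=manip.camera("side")["image"][140:240,140:290,::-1]
b=manip.camera("top")["image"][130:280,120:320,::-1]
v=np.hstack([cv2.resize(a,(400,300),interpolation=cv2.INTER_CUBIC),cv2.resize(b,(400,300),interpolation=cv2.INTER_CUBIC)])
cv2.imwrite("pics/p4.png",v)
```

```text
t 36.29 -0.365:0.5/1.3 -0.38:1.4/1.6 -0.395:1.6/2.0
39.125 [-0.87446866 -0.71721933 -0.80235441]
```

View pics/p4.png

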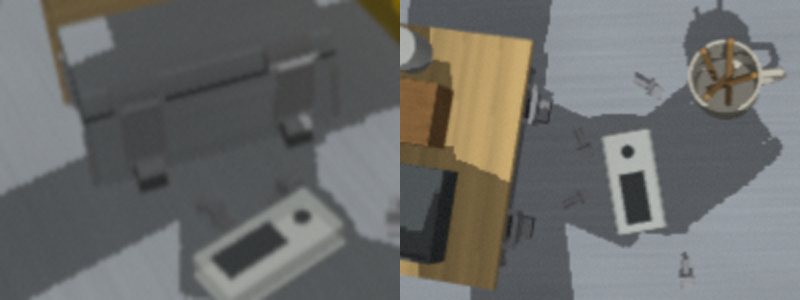

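Both latches hang shut (side crop (145,145) and (295,95); top view stubs at (540,105) and (520,228)). The stud finder, mug and pins are where they were, and the robot is clear.

```bash
python3 -c "
from rig import manip
print(manip.sign_off(),manip.get_time())"
```

```text
the job is handed in; nothing more can be done
the job is handed in; nothing more can be done
```

Both latches snapped into their catches and stayed shut after the arm let go, with wrist force readings under 12 N. The mug, stud finder and pins show no movement in the final pictures (the mallet and screwdriver were not in view), and the job was handed in at about 39 s; the hand-in call returned no verdict.

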